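# Clamp the touchstone with a reversible ratchet handle

## Task

Clamp the black touchstone in the cam clamp so that it can be rubbed on. First flip the small reversing lever on the ratchet head, gently, across to the left side as seen when looking from the grip knob towards the head, so that the handle drives the cam clockwise; do not turn the cam backwards. Then work the handle to and fro until the cam holds the stone snugly against its stops, without crushing the brittle stone; let go, and leave the things around the clamp alone.

Things in the scene. Friction and masses are not known exactly. Their poses are not given: they have to be found in the camera images.
- clamp: Fixed dark steel base plate, 135 x 124 x 10 mm, origin on the worktop under the vertical spindle; x points over the stone, away from the robot, y left, z up. Plate: x -31 to 104, y -56 to 68 mm. A side stop (face at y -42 mm) stands on the stone's -y side, a far stop bar 17 mm high beyond the stone, locked at a place that varies by some mm and is not measured.
- stone: Black touchstone slab, 52 x 90 x 18 mm (x, y, z), 0.19 kg, lying loose on the base plate between the cam and the far stop, some mm short of the stops. Origin at the centre of its underside. The cam slides it home; it need not be touched. Brittle: the cam must not press it with more than 80 N.
- cam: Steel eccentric disc, 40 mm in diameter, 12 mm thick, centre 9 mm off the spindle, under the ratchet head; it turns with the spindle. Origin as that of the clamp. The stone is held snugly when the cam presses it with at least 10 N.
- cam_turn (a joint): Spindle angle, rad, positive clockwise from above = tightening. Starts 0 to 0.3; tight at about 1.2 to 2.0, depending on the far stop. Below -0.2 counts as turned backwards. Friction about 0.2 N m, so it stays where left, tight or not. Only the ratchet turns it: 12 teeth, so up to 0.52 rad of a stroke is lost before the pawl catches.
- handle: Aluminium ratchet handle on the spindle: pear-shaped head (58 mm wide, z 38 to 56 mm above the worktop), then a bar 15 mm wide (top 53 mm above the worktop). Origin on the spindle axis, as that of the clamp; it lies along its own -x axis. Felt at the knob while moving: 2.5 N running free; once the stone meets its stops it grows over the next 10 mm: 6 to 7 N is snug, 10 N may crush.
- handle_swing (a joint): Swing of the handle, rad, 0 = along the clamp's -x, positive clockwise from above (knob towards the clamp's +y). Hard stops at -0.62 and 0.62. Own friction 0.14 N m. With the lever on the tightening side a positive swing drives the cam clockwise and a negative one clicks back free; on the other side the reverse.
- handle_knob (a point): Point on the axis of the upright round black grip knob, 22 mm in diameter, at the end of the handle 135 mm from the spindle axis; the knob spans 57 to 97 mm above the worktop, this point is 81 mm above it.
- lever_post (a point): Point on the axis of the upright steel post, 9 mm in diameter, at the free end of the reversing lever, 72 mm above the worktop; the post's top is at 79 mm. The lever lies flat on the head (arm top 62 mm above the worktop); its pivot is on the handle 38 mm from the spindle axis, the post 32 mm from the pivot towards the knob.
- lever_flip (a joint): Angle of the reversing lever to the handle, rad: -0.4 (stop) = loosening, post towards the clamp's -y, where it starts; +0.4 (stop) = tightening, post towards +y. Above 0.3 counts as flipped. Friction holds it (1.5 N at the post); pushed on at its stop it takes the handle along. More than 20 N on it breaks it.
- weight: Bystander: brass weight with knob, 30 x 30 x 34 mm, standing to the right of the clamp. Origin at the centre of its underside.
- loupe: Bystander: small folded steel and black loupe, 24 x 38 x 18 mm, lying to the left of the clamp. Origin at the centre of its underside.
- disc: Bystander: gold sample disc, 24 mm in diameter, 8 mm high, lying right of the clamp. Origin at the centre of its underside.
Mind the look-alikes: they are no part of the job. What is shaped like the stone but green is not meant.

How it is judged:
On the way, in this order (a step that is already met when the one before it is completed fails the run):
1. the reversing lever is flipped to the tightening side before the cam presses the stone (value of joint lever_flip above 0.3 rad and contact force between cam and stone below 3 N), for 0.2 s.
2. the cam is turned up and presses the stone home (value of joint cam_turn above 0.7 rad and contact force between cam and stone above 10 N), for 0.2 s.
At the end, for the whole second after the job is handed in: The cam presses the stone with at least 10 N (and never pressed it with more than 80 N), the stone lies flat (within 0.06 rad) and still, the reversing lever is on its tightening side (above 0.3 rad), the cam is at rest (contact force between cam and stone above 10 N and value of joint lever_flip above 0.3 rad and angle between stone's own z axis and vertical below 0.06 rad and linear speed of stone below 0.01 m/s and velocity of joint cam_turn below 0.05 rad/s); the robot touches nothing.
It fails at once if the brittle stone is crushed: the cam presses it with more than 80 N (contact force between cam and stone above 80 N).
It fails at once if the reversing lever is broken: more than 20 N on it (contact force between the arm and lever above 20 N).
It fails at once if the cam is turned backwards (value of joint cam_turn below -0.2 rad).
It fails at once if a bystander is disturbed (distance of any of weight, loupe, disc from where it was at the start of the episode above 0.02 m).
It also fails if it takes over 64 s, if anything falls off the work surface, if the arm or the gripper's body presses on something with over 40 N, if the wrist force passes 120 N, or if a joint passes its speed limit or range.

## Robot

A 6-joint arm with a two-finger parallel gripper is mounted at the origin on a cart in front of the work surface, level with it; the furniture and walls round the work are solid. World frame = base frame: x ahead of the robot, y to its left, z up, the work surface at z = 0. Lengths are in m, angles in rad, forces in N, time in s.
With the tool pointing down it reaches from about 0.3 to 0.85 m from the base axis. Payload 5.4 kg.
Tool frame: the origin (TCP) lies midway between the tips of the shut fingers; the grasp point (between the pads) lies 19 mm behind it; y points along the fingers, x is the direction in which the jaws open and shut, and the axes are right-handed (so a half turn about y gives the same grasp; the last joint's range is limited). The gripper opens to 85 mm and grips with 20 to 120 N. Pads are 22 mm wide; open, the fingers measure 114 mm over their backs; the gripper's body (76 mm by 85 mm) begins 54 mm behind the grasp point. The pads swing forward as they close: fully open they stand 13 mm farther back than shut.
Start: joints at [0.989, 0.158, 1.597, -0, 1.386, -0.21], TCP at [0.209, 0.536, 0.231] pointing down, gripper open.
Joint ranges: [-2.91, 2.91], [-0.94, 2.29], [0.18, 2.7], [-1.29, 4.43], [0.17, 2.64], [-3, 3]. Speed limits (rad/s): [2.57, 2.57, 3.14, 3.14, 3.14, 3.14].

## Interface

Orientations are given as a unit quaternion [x, y, z, w].
In Python, from cell import manip, cams, nets gives the robot as it stands.
- The arm moves only by the tool servo_tool, never from a script. Its argument "moves" is a list of rows, each a list of 7 numbers: the shift along the tool's x, y, z in units of 200 mm (1.0 is 200 mm), then the turn, a rotation vector about the tool's x, y, z in units of 2 rad (1.0 is 2 rad), then the finger opening in mm, from 0 to 85.4. In form: [[x, y, z, rx, ry, rz, fingers], ...]. A call has 1 to 5 rows; each row shifts and turns the commanded pose from where the row before left it, along the tool's axes as they then stand; what a row does not reach is not made up. A row lasts 1/12 s, in which the tool goes at most 41.7 mm and 7.16 degrees, less where a joint would pass 70% of its speed; a pose out of reach is approached as far as the arm can. A call with a number of a shift or a turn outside -1 to 1 is refused whole. A call with a gripper value outside its range is refused whole. The fingers move at their own pace and stop on an object; "squeeze" is the grip in N (left out, the last holds). Time passes only in rows, so rows that do not move let the fingers close. It gives the time, the measured TCP pose, the force and the opening at its end, in the units of the state.
- manip.get_state(): the state, without advancing time (a new reading comes with each control period).
- cams.get_image(name): name is "scene" or "top" or "wrist"; returns (picture, depth): 420x560x3 uint8, red, green, blue; 420x560 float32, m along the optical axis (not along the pixel's ray), 0 where there is no reading.
- cams.calibration(name): a dict with "fx", "fy", "cx", "cy" (pixels), "rvec" (rotation vector, rad) and "tvec" (3), from world to camera coordinates, as OpenCV has them; the wrist camera has in their place "T_tool_cam" (4x4, takes a point from camera to tool coordinates, whose origin is the TCP and whose axes are the tool frame's). Camera axes: x right, y down, z forward; pixel columns grow to the right and rows downward; lengths in m; the calibration is good to about 2 mm. A picture is of the moment at which its call begins: read the wrist's pose just before it. calibration takes no time and is no camera call.
- manip.close_job(): hands the job in, once; it reports no verdict.
Trained networks look in the newest picture that a camera, given by its name, has taken for a name from the list of things; names that differ only in an ending like _2 or _b are one class to them, and where a whole thing is asked for, a point or a joint stands for the part that bears it (a point fixed in the world has none). Each returns a list of dicts, best first, with "p" (0 to 1); they miss things now and then, are a little off and sometimes report something else, mostly with a low value. They report only what shows in the picture. A call takes as long as a camera call. They do not tell look-alikes from the thing itself.
- nets.masks_of(thing, camera): "region" (420x560 bool, what is visible of it) and "uv" ([column, row] in pixels, amid what is visible of it).
- nets.mark_of(thing, camera): "uv" ([column, row] in pixels: a listed point, or the origin of a listed thing).
The state is a dict: "time": time; "joint_pos": joint angles; "joint_vel": joint speeds; "joint_efforts": joint torques, N m; "ee_pos": TCP position; "tcp_rot": TCP orientation; "ft_force": force on the tool from outside, world axes, zero at the start; "moment": the same for the moment, N m; "gripper_width": finger opening in m.
Only numpy, scipy, OpenCV 4.12 (cv2) and the standard library are available. Lean on these libraries where they do the work, as an engineer would, in place of code of your own. Each camera call takes 0.05 s, during which the arm holds its last target.

## Working session

There is one attempt and no reset: what is moved stays moved. The work goes in short steps, Python scripts to look and compute and a tool call to move; the robot and the scene stay as the last step left them, time stands still between calls to the robot, and variables do not carry over. Pictures are saved under pics/ and viewed, and the job is handed in when it is done.

Besides the shell and the picture viewer there is one more tool, called after ">>>" as name([rows], argument=value, ...), one row to a line, values as JSON. servo_tool: Moves the arm, as the interface text tells. Its arguments: {"type":"object","properties":{"moves":{"type":"array"},"squeeze":{"type":"number"}},"required":["moves"]}

```bash
ls; mkdir -p pics; cat > h.py <<'E'
import numpy as np, cv2
from cell import manip, cams, nets
from scipy.spatial.transform import Rotation as R
def grab(n,f=None):
    s=manip.get_state(); im,d=cams.get_image(n)
    if f: cv2.imwrite('pics/'+f,im[:,:,::-1])
    return s,im,d
def cam(n,s=None):
    c=cams.calibration(n)
    K=np.array([[c['fx'],0,c['cx']],[0,c['fy'],c['cy']],[0,0,1]])
    if n=='wrist':
        T=np.eye(4);T[:3,:3]=R.from_quat(s['tcp_rot']).as_matrix();T[:3,3]=s['ee_pos']
        T=T@np.array(c['T_tool_cam']); return K,T
    Rm=cv2.Rodrigues(np.array(c['rvec'],float))[0]
    T=np.eye(4);T[:3,:3]=Rm.T;T[:3,3]=-Rm.T@np.array(c['tvec']).ravel(); return K,T
def ray(K,T,uv):
    d=T[:3,:3]@np.linalg.inv(K)@np.array([uv[0],uv[1],1.]); return T[:3,3],d
def atz(K,T,uv,z):
    o,d=ray(K,T,uv); return o+d*(z-o[2])/d[2]
def dep(K,T,uv,z):
    o,d=ray(K,T,uv); return o+d*z
E
python3 - <<'E'
from h import *
s=manip.get_state(); print({k:np.round(v,3) for k,v in s.items()})
Z={'clamp':0,'stone':.01,'cam':0,'handle':0,'handle_knob':.081,'lever_post':.072,'weight':0,'loupe':0,'disc':0}
for n in ['scene','top','wrist']:
    s,im,d=grab(n,n+'0.png'); K,T=cam(n,s); print(n,T[:3,3].round(3))
    if n=='wrist': continue
    for t in Z:
        for m in nets.mark_of(t,n)[:3]:
            print(t,np.round(m['uv'],1),round(m['p'],2),atz(K,T,m['uv'],Z[t]).round(4))
E
```

```text
pics
{'time': np.float64(0.0), 'joint_pos': array([ 0.989,  0.159,  1.598,  0.   ,  1.386, -0.21 ]), 'joint_vel': array([-0.   ,  0.002,  0.001,  0.001, -0.001,  0.001]), 'joint_efforts': array([-1.0000e-03, -3.9601e+01, -3.3143e+01, -0.0000e+00,  9.0000e-03,
        0.0000e+00]), 'ee_pos': array([0.209, 0.535, 0.23 ]), 'tcp_rot': array([ 0.584,  0.398, -0.4  , -0.584]), 'ft_force': array([0.09 , 0.049, 0.525]), 'moment': array([ 0.03 ,  0.025, -0.007]), 'gripper_width': np.float64(0.085)}
scene [-0.149 -0.435  0.51 ]
clamp [280.2 239.4] 0.58 [0.579  0.2023 0.    ]
stone [286.7 224.8] 0.74 [0.6286 0.2251 0.01  ]
stone [178.5 234.8] 0.68 [0.4389 0.3797 0.01  ]
cam [280.1 240.8] 0.58 [0.5738 0.1982 0.    ]
handle [278.3 235.7] 0.87 [0.5897 0.2172 0.    ]
handle_knob [239.  227.3] 0.88 [0.451 0.197 0.081]
lever_post [262.7 215.8] 0.62 [0.5334 0.2101 0.072 ]
weight [336.  302.6] 0.71 [ 0.4601 -0.0301  0.    ]
loupe [207.7 215.9] 0.57 [0.5604 0.4207 0.    ]
disc [335.  260.2] 0.43 [0.5806 0.0563 0.    ]
top [0.362 0.178 0.982]
clamp [266.1 204.8] 0.96 [0.5763 0.212  0.    ]
stone [165.6 262.9] 0.65 [0.453  0.4014 0.01  ]
stone [257.  178.7] 0.59 [0.6271 0.2318 0.01  ]
cam [265.2 202.8] 0.65 [0.5803 0.2139 0.    ]
handle [264.3 203.2] 0.97 [0.5795 0.2157 0.    ]
handle_knob [268.8 266.8] 0.59 [0.4449 0.2001 0.081 ]
lever_post [275.7 231.4] 0.48 [0.5111 0.19   0.072 ]
loupe [155.4 205.3] 0.55 [0.5682 0.4327 0.    ]
disc [384.9 267. ] 0.64 [ 0.4587 -0.026   0.    ]
disc [341.6 206.1] 0.55 [0.5785 0.0602 0.    ]
wrist [0.133 0.566 0.374]
```

View pics/top0.png

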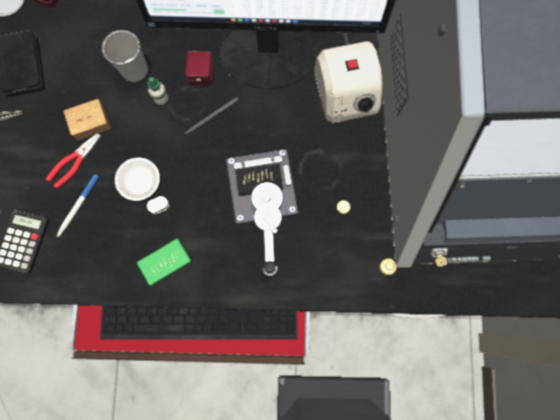

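View pics/scene0.png

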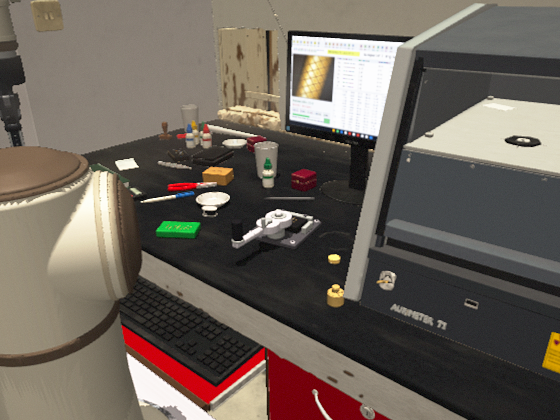

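```bash
python3 - <<'E'
from h import *
s=manip.get_state();print(R.from_quat(s['tcp_rot']).as_matrix().round(3))
print(np.array(cams.calibration('wrist')['T_tool_cam']).round(3))
s,im,d=grab('top'); K,T=cam('top')
np.save('topd.npy',d)
im2=cv2.resize(im[150:310,190:350],None,fx=4,fy=4,interpolation=cv2.INTER_CUBIC); cv2.imwrite('pics/topz.png',im2[:600,:,::-1])
for n in ['top','scene']:
  s,im,d=grab(n);K,T=cam(n)
  for t in ['handle_knob','lever_post','lever_flip','handle']:
    for m in nets.masks_of(t,n)[:2]:
      v,u=np.nonzero(m['region']); P=np.array([dep(K,T,(a,b),d[b,a]) for a,b in zip(u,v)])
      print(n,t,round(m['p'],2),np.round(m['uv'],1),len(u),np.median(P,0).round(3),np.percentile(P[:,2],[5,95]).round(3))
E
```

```text
[[ 0.363  0.    -0.932]
 [ 0.932 -0.     0.363]
 [ 0.    -1.    -0.   ]]
[[ 1.     0.     0.001  0.001]
 [-0.001 -0.319  0.948 -0.142]
 [ 0.001 -0.948 -0.319  0.081]
 [ 0.     0.     0.     1.   ]]
top handle_knob 0.63 [269.5 214.9] 1489 [0.543 0.203 0.056] [0.051 0.096]
top lever_post 0.59 [269.5 219.4] 109 [0.536 0.203 0.062] [0.06  0.079]
top lever_flip 0.64 [269.4 220.4] 149 [0.535 0.202 0.062] [0.059 0.079]
top handle 0.75 [269.5 216.6] 1655 [0.543 0.204 0.056] [0.006 0.095]
top handle 0.69 [156.8 202.9] 244 [0.566 0.424 0.018] [0.001 0.021]
scene handle_knob 0.93 [262.8 228.2] 1045 [0.52  0.194 0.056] [0.024 0.094]
scene lever_post 0.67 [268.5 220.7] 86 [0.529 0.195 0.062] [0.057 0.079]
scene lever_post 0.28 [298.  223.8] 223 [0.625 0.191 0.027] [0.015 0.029]
scene lever_flip 0.66 [268.  223.6] 70 [0.518 0.192 0.063] [0.059 0.079]
scene handle 0.77 [263.  222.8] 1037 [0.518 0.194 0.056] [0.04  0.094]
```

The top view shows the clamp at about (262,187), the handle running down to the knob at (269,268), the green look-alike at (163,262), and the disc and weight to the right at (343,207) and (388,267). Next I move the wrist camera over the clamp.

>>> servo_tool([
  [-0.1,-0.01,-0.165,0,0,0,0],
  [-0.1,-0.01,-0.165,0,0,0,0],
  [-0.1,-0.01,-0.165,0,0,0,0],
  [-0.1,-0.01,-0.165,0,0,0,0],
  [-0.1,-0.01,-0.165,0,0,0,0],
])

```text
time: 2.02
ee_pos: [0.327, 0.3812, 0.2415]
tcp_rot: [0.584, 0.399, -0.399, -0.584]
ft_force: [0.8, 0.8, -0.0]
gripper_width: 0.0257
```

>>> servo_tool([
  [-0.1,-0.01,-0.165,0,0,0,0],
  [-0.1,-0.01,-0.165,0,0,0,0],
  [-0.1,-0.01,-0.165,0,0,0,0],
  [-0.1,-0.01,-0.165,0,0,0,0],
  [-0.1,-0.01,-0.165,0,0,0,0],
])

```text
time: 2.43
ee_pos: [0.4446, 0.2278, 0.2517]
tcp_rot: [0.584, 0.399, -0.399, -0.584]
ft_force: [1.0, 0.4, 0.1]
gripper_width: 0.0
```

>>> servo_tool([
  [-0.1,-0.01,-0.165,0,0,0,0],
  [0,0,0,0,-0.062,0,0],
  [0,0,0,0,-0.062,0,0],
  [0,0,0,0,-0.062,0,0],
  [0,0,0,0,0,0,0],
])

```text
time: 2.85
ee_pos: [0.4673, 0.1985, 0.2533]
tcp_rot: [-0.499, -0.501, 0.501, 0.499]
ft_force: [0.7, -1.2, 0.3]
gripper_width: 0.0003
```

```bash
cat > look.py <<'E'
from h import *
import sys
f=sys.argv[1]
s,im,d=grab('wrist'); K,T=cam('wrist',s)
cv2.imwrite('pics/'+f,cv2.resize(im,(784,588))[:,:,::-1])
print(s['time'],s['ee_pos'].round(4) if hasattr(s['ee_pos'],'round') else s['ee_pos'],np.round(s['ft_force'],2)); print(R.from_quat(s['tcp_rot']).as_matrix().round(3).tolist())
Z={'clamp':0,'handle_knob':.081,'lever_post':.072,'cam':0,'handle':0,'stone':.01,'disc':0,'weight':0}
for t in Z:
    for m in nets.mark_of(t,'wrist')[:2]:
        print(t,np.round(m['uv'],1),round(m['p'],2),atz(K,T,m['uv'],Z[t]).round(4))
np.savez('w.npz',d=d,im=im,K=K,T=T)
def top(zlo,zhi,name,box=None):
    v,u=np.nonzero(d>0); P=np.stack([(u-K[0,2])/K[0,0],(v-K[1,2])/K[1,1],np.ones(len(u))])*d[v,u]
    P=(T[:3,:3]@P).T+T[:3,3]
    k=(P[:,2]>zlo)&(P[:,2]<zhi)&(abs(P[:,0]-.52)<.15)&(abs(P[:,1]-.2)<.08)
    Q=P[k]
    if len(Q): print(name,len(Q),Q.mean(0).round(4),Q.min(0).round(3),Q.max(0).round(3))
top(.093,.099,'knobtop');top(.068,.082,'post');top(.06,.066,'leverarm')
E
python3 look.py w1.png
```

```text
2.85 [0.4673 0.1985 0.2533] [ 0.69 -1.2   0.31]
[[-0.003, -0.0, -1.0], [1.0, -0.0, -0.003], [-0.0, -1.0, 0.0]]
clamp [283.  256.8] 0.73 [0.5789 0.2082 0.    ]
handle_knob [280.  167.5] 0.76 [0.4472 0.2025 0.081 ]
lever_post [271.5 232.2] 0.65 [0.516  0.1944 0.072 ]
handle [287.2 255.6] 0.81 [0.5772 0.2136 0.    ]
stone [298.  291.2] 0.55 [0.6234 0.2279 0.01  ]
stone [456.  252.9] 0.18 [0.5681 0.4242 0.01  ]
disc [166.2 254.9] 0.54 [0.5766 0.0582 0.    ]
weight [ 83.9 164. ] 0.7 [ 0.4594 -0.0265  0.    ]
knobtop 437 [0.446  0.2003 0.0958] [0.436 0.19  0.093] [0.457 0.211 0.098]
post 131 [0.4865 0.1963 0.0757] [0.436 0.19  0.068] [0.518 0.211 0.082]
leverarm 355 [0.532  0.205  0.0617] [0.435 0.19  0.06 ] [0.552 0.218 0.066]
```

View pics/w1.png

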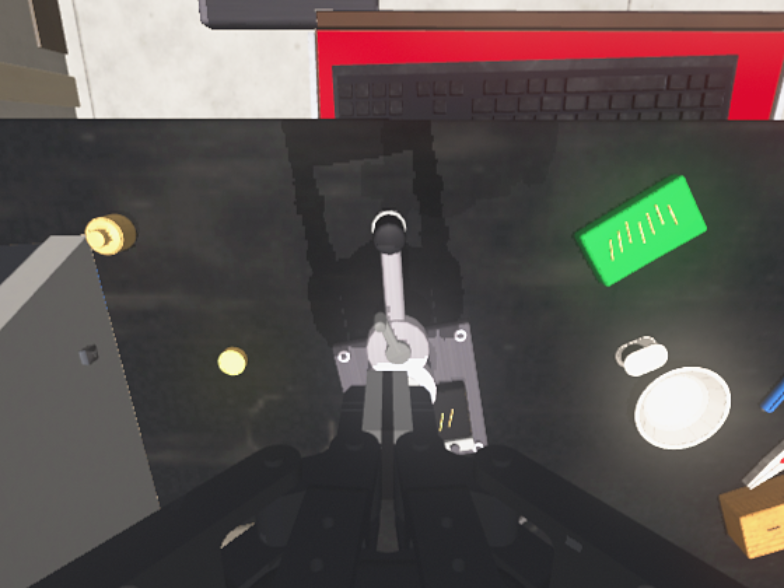

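The wrist view shows the knob at (389,232), the lever pivot at about (397,350), and the post on the left at about (380,320). Now I refine the post and plate geometry.

```bash
python3 - <<'E'
from h import *
z=np.load('w.npz');d,im,K,T=z['d'],z['im'],z['K'],z['T']
v,u=np.nonzero(d>0); P=np.stack([(u-K[0,2])/K[0,0],(v-K[1,2])/K[1,1],np.ones(len(u))])*d[v,u]
P=(T[:3,:3]@P).T+T[:3,3]
def q(zl,zh,x0,x1,y0,y1,n):
    k=(P[:,2]>zl)&(P[:,2]<zh)&(P[:,0]>x0)&(P[:,0]<x1)&(P[:,1]>y0)&(P[:,1]<y1); Q=P[k]
    print(n,len(Q),Q.mean(0).round(4),Q.min(0).round(3),Q.max(0).round(3)) if len(Q) else print(n,0); return Q
q(.066,.09,.48,.56,.15,.25,'post'); q(.076,.09,.48,.56,.15,.25,'posttop')
Q=q(.059,.064,.5,.56,.15,.25,'arm')
B=q(.049,.055,.46,.52,.15,.25,'bar'); 
for a in np.arange(.46,.52,.01):
    k=abs(B[:,0]-a)<.003; print(a.round(3),B[k][:,1].min().round(4) if k.any() else 0,B[k][:,1].max().round(4) if k.any() else 0)
# plate edges
Pl=q(.007,.0125,.5,.72,.1,.32,'plate')
hull=cv2.minAreaRect(Pl[:,:2].astype(np.float32)*1000);print(hull)
s,im,d=grab('top');K,T=cam('top')
m=nets.masks_of('clamp','top')
for a in m[:2]:
  vv,uu=np.nonzero(a['region']); p=np.array([atz(K,T,(x,y),.01)[:2] for x,y in zip(uu,vv)]);print(a['p'],cv2.minAreaRect((p*1000).astype(np.float32)))
E
```

```text
post 91 [0.5128 0.194  0.0757] [0.51  0.19  0.066] [0.518 0.198 0.08 ]
posttop 60 [0.5137 0.1941 0.0781] [0.51  0.19  0.076] [0.518 0.198 0.08 ]
arm 350 [0.537  0.2055 0.0615] [0.51  0.191 0.059] [0.552 0.218 0.064]
bar 676 [0.4927 0.2042 0.0518] [0.464 0.195 0.049] [0.52  0.216 0.055]
0.46 0 0
0.47 0.1947 0.2093
0.48 0.1957 0.2105
0.49 0.1968 0.2107
0.5 0.1979 0.2119
0.51 0.1979 0.212
plate 2371 [0.5834 0.2377 0.0095] [0.538 0.15  0.007] [0.673 0.296 0.012]
((614.9248046875, 223.7607421875), (135.1448211669922, 123.91841125488281), 11.436967849731445)
0.6 ((454.9752502441406, 200.58201599121094), (31.04035186767578, 21.30689239501953), 1.9297758340835571)
```

View pics/topz.png

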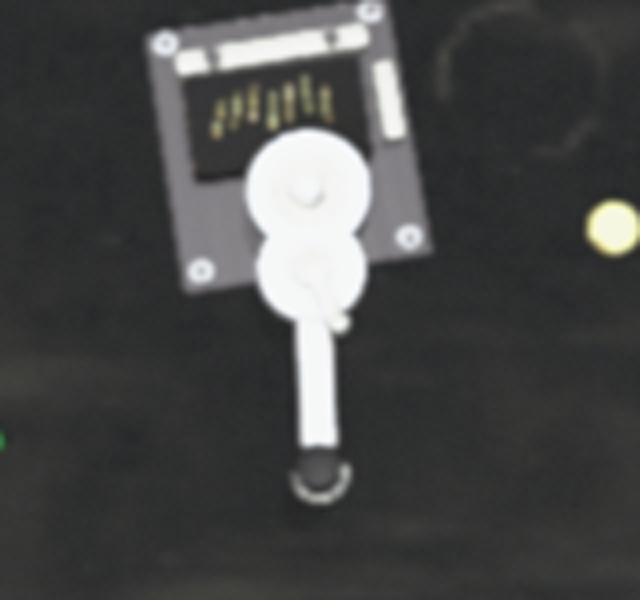

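>>> servo_tool([
  [0,0.163,-0.046,0,0,0,30],
  [0,0.163,-0.046,0,0,0,30],
  [0,0.163,-0.046,0,0,0,30],
  [0,0.163,-0.046,0,0,0,30],
  [0,0.163,-0.046,0,0,0,30],
])

```text
time: 3.82
ee_pos: [0.5136, 0.1989, 0.0889]
tcp_rot: [0.5, 0.5, -0.5, -0.5]
ft_force: [-0.2, -0.4, 1.2]
gripper_width: 0.0301
```

>>> servo_tool([
  [0,0,0,0,0,0,30],
  [0,0,0,0,0,0,30],
])

```text
time: 3.98
ee_pos: [0.5116, 0.1986, 0.0887]
tcp_rot: [-0.499, -0.499, 0.501, 0.501]
ft_force: [0.0, 0.5, 0.9]
gripper_width: 0.0298
```

```bash
python3 look.py w2.png
```

```text
3.9833 [0.5116 0.1986 0.0887] [0.01 0.54 0.91]
[[0.0, -0.005, -1.0], [1.0, -0.001, 0.0], [-0.001, -1.0, 0.005]]
clamp [288.5 300.3] 0.91 [0.5801 0.2087 0.    ]
handle_knob [277.1 142.6] 0.71 [0.4485 0.1993 0.081 ]
lever_post [263.5 267.9] 0.68 [0.5142 0.1923 0.072 ]
handle [291.2 297.3] 0.92 [0.5774 0.2108 0.    ]
stone [289.9 301.2] 0.57 [0.5745 0.2093 0.01  ]
disc [ 99.1 295.3] 0.67 [0.5757 0.0605 0.    ]
knobtop 2625 [0.4549 0.1999 0.096 ] [0.436 0.172 0.093] [0.523 0.227 0.099]
post 380 [0.5062 0.1943 0.0763] [0.436 0.189 0.068] [0.519 0.206 0.082]
leverarm 1760 [0.551  0.2067 0.0618] [0.436 0.189 0.06 ] [0.59  0.219 0.066]
```

View pics/w2.png

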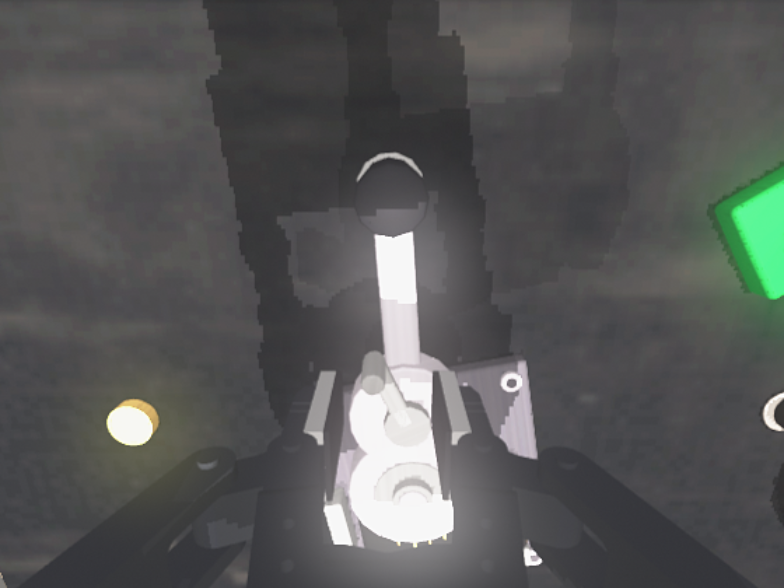

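The post at (372,370) lies between the open pads at (320,400) and (455,400). I'll lower the tool and push gently to the left.

>>> servo_tool([
  [0,0.04,0,0,0,0,30],
  [0,0.04,0,0,0,0,30],
  [0,0.03,0,0,0,0,30],
  [0,0,0,0,0,0,30],
])

```text
time: 4.77
ee_pos: [0.5114, 0.1986, 0.0659]
tcp_rot: [-0.499, -0.499, 0.501, 0.501]
ft_force: [-0.4, 0.0, -1.0]
gripper_width: 0.0299
```

>>> servo_tool([
  [0.015,0,0,0,0,0,30],
  [0.015,0,0,0,0,0,30],
  [0.015,0,0,0,0,0,30],
  [0.015,0,0,0,0,0,30],
  [0.015,0,0,0,0,0,30],
])

```text
time: 5.18
ee_pos: [0.513, 0.2141, 0.0683]
tcp_rot: [-0.5, -0.5, 0.5, 0.5]
ft_force: [-1.6, -1.8, 0.3]
gripper_width: 0.0298
```

>>> servo_tool([
  [0.015,0,0,0,0,0,30],
  [0.015,0,0,0,0,0,30],
  [0.01,0,0,0,0,0,30],
  [0,0,0,0,0,0,30],
])

```text
time: 5.52
ee_pos: [0.5134, 0.2225, 0.0685]
tcp_rot: [0.5, 0.5, -0.5, -0.5]
ft_force: [0.5, -0.4, -0.0]
gripper_width: 0.0301
```

```bash
python3 look.py w3.png
```

```text
5.5167 [0.5134 0.2225 0.0685] [ 0.54 -0.38 -0.02]
[[-0.001, 0.001, -1.0], [1.0, 0.001, -0.001], [0.001, -1.0, -0.001]]
clamp [257.7 314.9] 0.6 [0.5818 0.2095 0.    ]
handle_knob [217.2 141.3] 0.59 [0.4474 0.2005 0.081 ]
handle_knob [255.9 312.5] 0.27 [0.523  0.2137 0.081 ]
lever_post [251.8 281.9] 0.69 [0.5127 0.2115 0.072 ]
handle [261.8 311.7] 0.84 [0.5791 0.2126 0.    ]
disc [ 50.7 312. ] 0.59 [0.5794 0.0591 0.    ]
knobtop 3816 [0.458  0.2054 0.096 ] [0.436 0.19  0.093] [0.526 0.252 0.099]
post 1405 [0.4996 0.2178 0.0766] [0.436 0.194 0.068] [0.525 0.252 0.082]
leverarm 1586 [0.55   0.2107 0.0619] [0.436 0.2   0.06 ] [0.588 0.219 0.066]
```

View pics/w3.png

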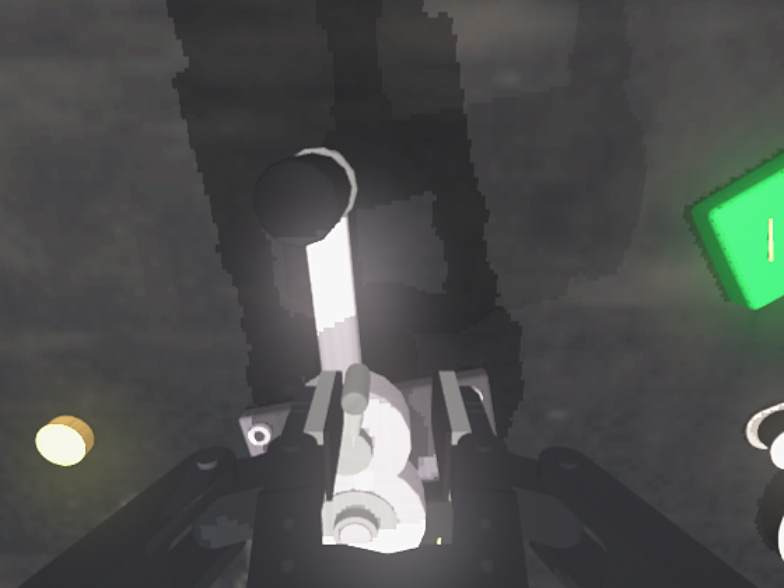

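The post is at (355,390), a little past the middle, and the knob hasn't moved. I'll keep pushing.

>>> servo_tool([
  [0.015,0,0,0,0,0,30],
  [0.015,0,0,0,0,0,30],
  [0.015,0,0,0,0,0,30],
  [0,0,0,0,0,0,30],
])

```text
time: 6.3
ee_pos: [0.5134, 0.2314, 0.0684]
tcp_rot: [0.5, 0.5, -0.5, -0.5]
ft_force: [-0.0, -0.1, -0.9]
gripper_width: 0.0298
```

```bash
python3 look.py w4.png
```

```text
6.3 [0.5134 0.2314 0.0684] [-0.02 -0.14 -0.93]
[[-0.001, 0.0, -1.0], [1.0, 0.0, -0.001], [0.0, -1.0, -0.0]]
clamp [244.9 314.1] 0.96 [ 0.581   0.2091 -0.    ]
handle_knob [213.2 141.8] 0.73 [0.4475 0.2079 0.081 ]
lever_post [251.7 283. ] 0.69 [0.5132 0.2204 0.072 ]
handle [246.7 312.6] 0.93 [0.5797 0.2105 0.    ]
disc [ 35.2 309.3] 0.73 [0.577  0.0573 0.    ]
disc [245.9 313.9] 0.44 [0.5809 0.2099 0.    ]
knobtop 3829 [0.4575 0.2123 0.096 ] [0.436 0.197 0.093] [0.526 0.261 0.099]
post 1425 [0.4995 0.2262 0.0766] [0.436 0.203 0.068] [0.525 0.26  0.082]
leverarm 897 [0.5486 0.2149 0.0621] [0.436 0.206 0.06 ] [0.586 0.226 0.066]
```

View pics/w4.png

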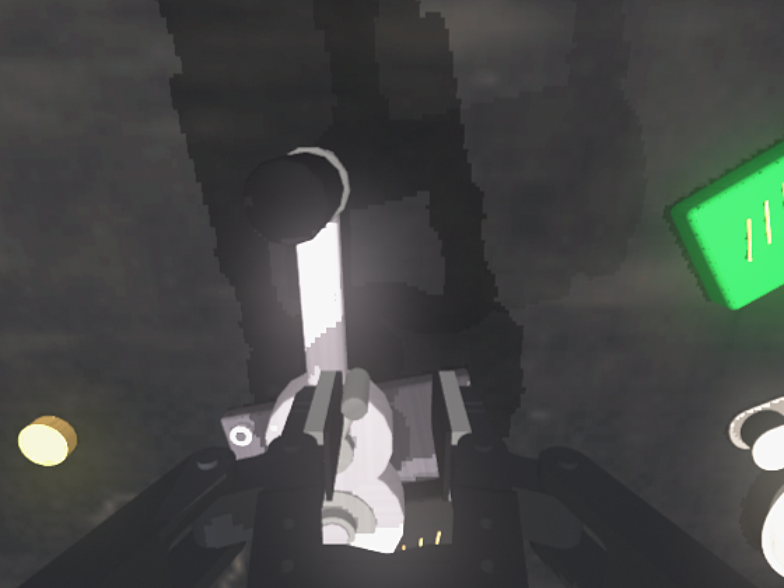

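The lever is at its stop: the handle moved along slightly, with the knob now at about y 0.208. I'll back off and go up.

>>> servo_tool([
  [-0.02,0,0,0,0,0,30],
  [-0.01,0,0,0,0,0,30],
  [0,-0.1,0,0,0,0,40],
  [0,-0.15,0.06,0,0,0,40],
  [0,-0.1,0.1,0,0,0,40],
])

```text
time: 7.17
ee_pos: [0.4828, 0.2244, 0.1405]
tcp_rot: [0.501, 0.501, -0.499, -0.5]
ft_force: [-0.3, 0.8, 0.7]
gripper_width: 0.0402
```

>>> servo_tool([
  [0,0,0,0,0,0,40],
])

```text
time: 7.25
ee_pos: [0.4818, 0.2255, 0.1427]
tcp_rot: [0.501, 0.502, -0.498, -0.499]
ft_force: [0.8, -0.2, 0.6]
gripper_width: 0.0403
```

```bash
python3 look.py w5.png; python3 -c "
from h import *
print(np.round(manip.get_state()['joint_pos'],3))
z=np.load('w.npz');d,K,T=z['d'],z['K'],z['T']
v,u=np.nonzero(d>0); P=np.stack([(u-K[0,2])/K[0,0],(v-K[1,2])/K[1,1],np.ones(len(u))])*d[v,u]
P=(T[:3,:3]@P).T+T[:3,3]
for n,zl,zh,x0,x1 in [('knob',.094,.099,.43,.465),('post',.076,.082,.49,.53)]:
  k=(P[:,2]>zl)&(P[:,2]<zh)&(P[:,0]>x0)&(P[:,0]<x1)&(abs(P[:,1]-.21)<.03);Q=P[k];print(n,k.sum(),Q.mean(0),Q.min(0),Q.max(0))
"
```

```text
7.25 [0.4818 0.2255 0.1427] [ 0.84 -0.2   0.57]
[[-0.001, 0.006, -1.0], [1.0, 0.002, -0.001], [0.002, -1.0, -0.006]]
clamp [259.4 294.8] 0.89 [0.5812 0.2101 0.    ]
clamp [101.1 290.4] 0.74 [0.5763 0.058  0.    ]
handle_knob [242.3 179.3] 0.74 [0.4478 0.2052 0.081 ]
lever_post [268.  268.1] 0.81 [0.5137 0.2203 0.072 ]
cam [268.6 269. ] 0.53 [0.5532 0.2192 0.    ]
handle [259.3 292.4] 0.97 [0.5785 0.2101 0.    ]
stone [279.7 336.8] 0.76 [0.6222 0.2298 0.01  ]
stone [485.2 171.7] 0.7 [0.458  0.3982 0.01  ]
disc [102.7 289.6] 0.9 [0.5754 0.0597 0.    ]
knobtop 1041 [0.4457 0.2077 0.0959] [0.436 0.197 0.093] [0.457 0.218 0.098]
post 315 [0.4816 0.217  0.0759] [0.435 0.198 0.068] [0.517 0.225 0.082]
leverarm 1048 [0.5472 0.2113 0.0618] [0.435 0.2   0.06 ] [0.59  0.225 0.066]
[ 0.209  0.139  1.813 -0.     1.192 -1.362]
knob 1001 [0.44589981 0.20766304 0.09598242] [0.43568846 0.19713123 0.09403177] [0.45665633 0.21783514 0.09820866]
post 127 [0.51273442 0.22147939 0.078288  ] [0.50877651 0.21772104 0.0760594 ] [0.51741911 0.22525784 0.08007001]
```

View pics/w5.png

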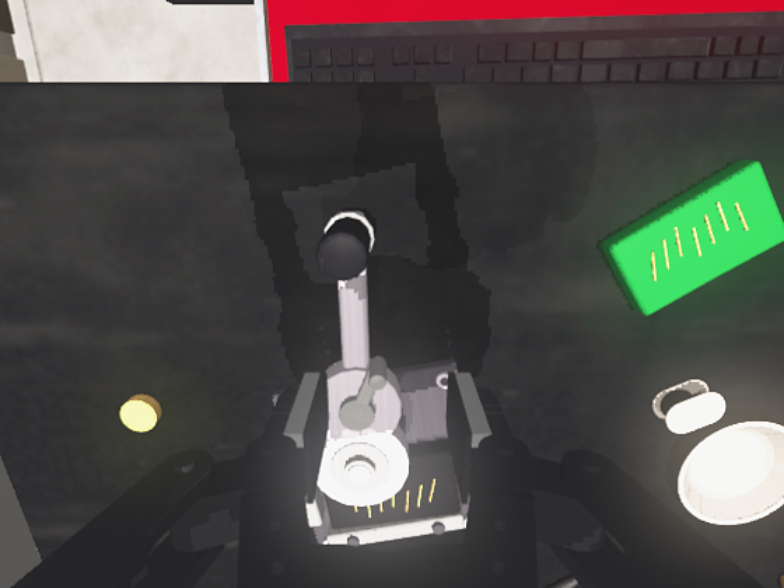

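The lever is flipped: the post at (375,375) is now on the +y side, computed at about +0.40 rad. Next I straddle the knob.

>>> servo_tool([
  [-0.045,0,0.09,0,0,0,40],
  [-0.045,0.05,0.09,0,0,0,40],
  [0,0.05,0,0,0,0,40],
  [0,0,0,0,0,0,40],
])

```text
time: 8.03
ee_pos: [0.4432, 0.2063, 0.1158]
tcp_rot: [-0.499, -0.499, 0.501, 0.501]
ft_force: [-0.5, -0.6, -1.0]
gripper_width: 0.0397
```

>>> servo_tool([
  [0.005,0.08,-0.01,0,0,0,40],
  [0,0.08,0,0,0,0,40],
  [0,0.08,0,0,0,0,40],
  [0,0,0,0,0,0,26],
  [0,0,0,0,0,0,26],
])

```text
time: 8.45
ee_pos: [0.4472, 0.2079, 0.0699]
tcp_rot: [-0.5, -0.5, 0.5, 0.5]
ft_force: [0.5, -0.6, 0.3]
gripper_width: 0.0259
```

>>> servo_tool([
  [0,0,0,0,0,0,26],
])

```text
time: 8.53
ee_pos: [0.4483, 0.2081, 0.0712]
tcp_rot: [0.5, 0.501, -0.5, -0.5]
ft_force: [-0.1, 0.1, -0.2]
gripper_width: 0.0261
```

```bash
python3 look.py w6.png | tail -4
```

```text
weight [297.9 389.8] 0.2 [0.5899 0.2262 0.    ]
knobtop 2572 [0.4443 0.2077 0.0959] [0.435 0.182 0.093] [0.46  0.235 0.099]
post 1283 [0.4501 0.2102 0.076 ] [0.435 0.182 0.068] [0.515 0.235 0.082]
leverarm 449 [0.4805 0.2133 0.0626] [0.435 0.197 0.06 ] [0.529 0.226 0.066]
```

View pics/w6.png

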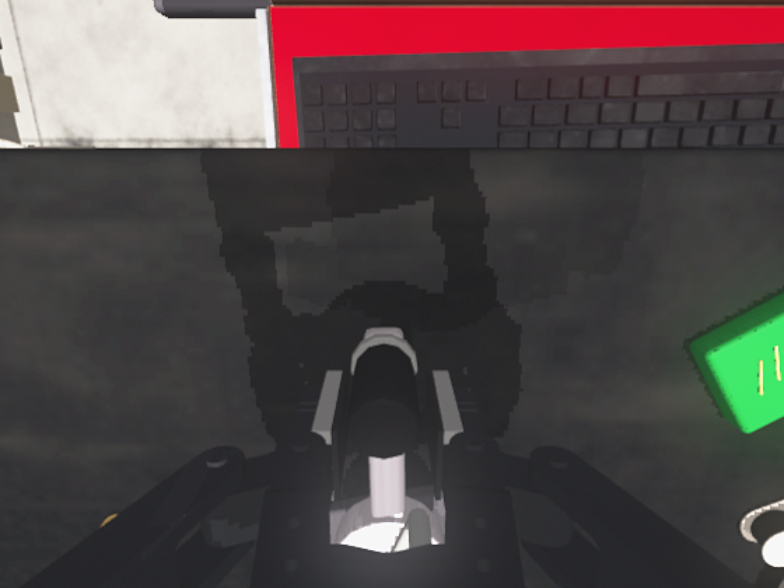

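The knob at (385,400) stands between the pads. I swing it back along the arc, the free-clicking direction.

>>> servo_tool([
  [-0.067,0,-0.003,0,-0.05,0,26],
  [-0.067,0,-0.003,0,-0.05,0,26],
  [-0.067,0,-0.003,0,-0.05,0,26],
  [-0.067,0,-0.003,0,-0.05,0,26],
  [-0.067,0,-0.003,0,-0.05,0,26],
])

```text
time: 9.4
ee_pos: [0.4633, 0.1432, 0.0704]
tcp_rot: [0.359, 0.609, -0.609, -0.359]
ft_force: [0.5, 1.6, 0.1]
gripper_width: 0.026
```

>>> servo_tool([
  [-0.067,0,-0.003,0,-0.05,0,26],
  [0,0,0,0,0,0,26],
])

```text
time: 9.57
ee_pos: [0.4715, 0.1305, 0.0707]
tcp_rot: [0.33, 0.626, -0.625, -0.329]
ft_force: [0.2, -0.0, 0.7]
gripper_width: 0.0262
```

```bash
cat > st.py <<'E'
from h import *
s=manip.get_state();p=s['ee_pos'];M=R.from_quat(s['tcp_rot']).as_matrix()
S=np.array([.5803,.2107]); v=S-np.array(p[:2]); hy=np.arctan2(v[1],v[0]); ty=np.arctan2(-M[1,2],-M[0,2])
print('t',round(s['time'],2),'r',np.linalg.norm(v).round(4),'swing',round(.1996-hy,3),'toolswing',round(.1996-ty,3),'z',round(p[2],4),'tilt',M[2].round(3),'f tool',(M.T@s['ft_force']).round(2))
E
python3 st.py; python3 look.py w7.png|tail -4
```

```text
t 9.57 r 0.1351 swing -0.436 toolswing -0.401 z 0.0707 tilt [-0.001 -1.    -0.001] f tool [-0.13 -0.75 -0.13]
weight [64.6 69.7] 0.81 [ 0.4611 -0.0258  0.    ]
knobtop 2272 [0.469  0.1316 0.0959] [0.451 0.12  0.093] [0.488 0.149 0.099]
post 1060 [0.4692 0.135  0.0756] [0.452 0.12  0.068] [0.522 0.183 0.082]
leverarm 404 [0.4919 0.1518 0.0627] [0.461 0.12  0.06 ] [0.534 0.184 0.066]
```

View pics/w7.png

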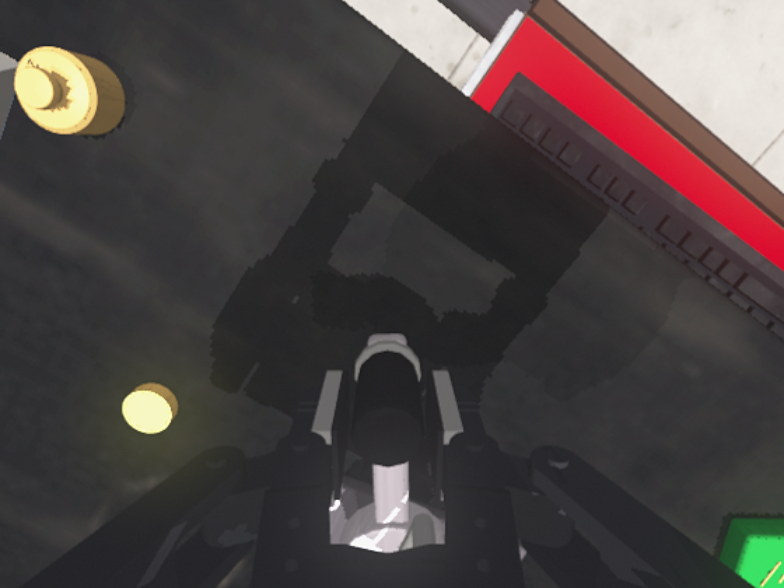

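>>> servo_tool([
  [0.067,0,-0.003,0,0.05,0,26],
  [0.067,0,-0.003,0,0.05,0,26],
  [0.067,0,-0.003,0,0.05,0,26],
  [0.067,0,-0.003,0,0.05,0,26],
])

```text
time: 10.35
ee_pos: [0.4487, 0.1815, 0.0703]
tcp_rot: [-0.449, -0.546, 0.546, 0.449]
ft_force: [2.0, -0.7, 0.7]
gripper_width: 0.0263
```

```bash
python3 st.py
```

```text
t 10.35 r 0.1348 swing -0.019 toolswing 0.005 z 0.0703 tilt [-0. -1.  0.] f tool [-1.03 -0.7  -1.81]
```

>>> servo_tool([
  [0.067,0,-0.003,0,0.05,0,26],
  [0.067,0,-0.003,0,0.05,0,26],
  [0.067,0,-0.003,0,0.05,0,26],
])

```text
time: 10.6
ee_pos: [0.4463, 0.2214, 0.0702]
tcp_rot: [0.526, 0.473, -0.474, -0.525]
ft_force: [0.6, -3.3, 1.8]
gripper_width: 0.0264
```

```bash
python3 st.py
```

```text
t 10.6 r 0.1344 swing 0.279 toolswing 0.304 z 0.0702 tilt [-0.001 -1.     0.001] f tool [-3.21 -1.85 -0.92]
```

>>> servo_tool([
  [0.034,0,-0.001,0,0.025,0,26],
  [0.034,0,-0.001,0,0.025,0,26],
])

```text
time: 10.77
ee_pos: [0.4483, 0.2349, 0.0701]
tcp_rot: [-0.548, -0.447, 0.448, 0.548]
ft_force: [-1.7, -2.0, 1.7]
gripper_width: 0.0261
```

```bash
python3 st.py
```

```text
t 10.77 r 0.1342 swing 0.381 toolswing 0.401 z 0.0701 tilt [-0.001 -1.     0.001] f tool [-2.33 -1.66  1.23]
```

>>> servo_tool([
  [0.034,0,-0.001,0,0.025,0,26],
  [0.034,0,-0.001,0,0.025,0,26],
  [0.034,0,-0.001,0,0.025,0,26],
])

```text
time: 11.02
ee_pos: [0.4536, 0.2542, 0.07]
tcp_rot: [-0.58, -0.404, 0.406, 0.58]
ft_force: [-1.5, -2.2, 1.0]
gripper_width: 0.0259
```

```bash
python3 st.py; python3 look.py w8.png >/dev/null
```

```text
t 11.02 r 0.134 swing 0.531 toolswing 0.552 z 0.07 tilt [-0.002 -1.     0.002] f tool [-2.56 -0.99  0.66]
```

View pics/w8.png

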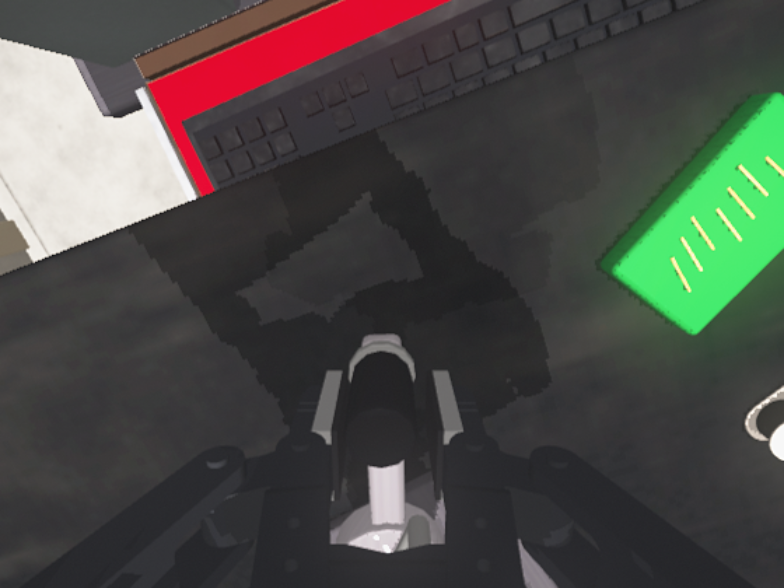

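Driving free at about 2.5 N. Now the return stroke.

>>> servo_tool([
  [-0.067,0,-0.003,0,-0.05,0,26],
  [-0.067,0,-0.003,0,-0.05,0,26],
  [-0.067,0,-0.003,0,-0.05,0,26],
  [-0.067,0,-0.003,0,-0.05,0,26],
  [-0.067,0,-0.003,0,-0.05,0,26],
])

```text
time: 11.88
ee_pos: [0.4479, 0.1876, 0.0706]
tcp_rot: [0.46, 0.538, -0.537, -0.46]
ft_force: [0.5, 1.4, -0.1]
gripper_width: 0.0257
```

>>> servo_tool([
  [-0.067,0,-0.003,0,-0.05,0,26],
  [-0.067,0,-0.003,0,-0.05,0,26],
  [-0.067,0,-0.003,0,-0.05,0,26],
  [-0.067,0,-0.003,0,-0.05,0,26],
  [-0.067,0,-0.003,0,-0.05,0,26],
])

```text
time: 12.3
ee_pos: [0.4734, 0.1262, 0.0704]
tcp_rot: [0.313, 0.634, -0.634, -0.313]
ft_force: [-0.2, 1.3, 0.3]
gripper_width: 0.026
```

```bash
python3 st.py
```

```text
t 12.3 r 0.1363 swing -0.469 toolswing -0.455 z 0.0704 tilt [ 0. -1. -0.] f tool [ 1.18 -0.28 -0.59]
```

>>> servo_tool([
  [0.067,0,-0.003,0,0.05,0,26],
  [0.067,0,-0.003,0,0.05,0,26],
  [0.067,0,-0.003,0,0.05,0,26],
])

```text
time: 12.55
ee_pos: [0.4542, 0.1614, 0.0706]
tcp_rot: [0.407, 0.578, -0.578, -0.407]
ft_force: [1.1, -2.1, 0.6]
gripper_width: 0.0254
```

```bash
python3 st.py
```

```text
t 12.55 r 0.1354 swing -0.173 toolswing -0.144 z 0.0706 tilt [-0.001 -1.    -0.001] f tool [-2.31 -0.6  -0.36]
```

>>> servo_tool([
  [0.034,0,-0.001,0,0.025,0,26],
  [0.034,0,-0.001,0,0.025,0,26],
])

```text
time: 12.72
ee_pos: [0.4496, 0.1749, 0.0704]
tcp_rot: [-0.434, -0.558, 0.558, 0.434]
ft_force: [0.3, -2.2, -0.4]
gripper_width: 0.0261
```

```bash
python3 st.py
```

```text
t 12.72 r 0.1355 swing -0.068 toolswing -0.049 z 0.0704 tilt [-0. -1.  0.] f tool [-2.15  0.44  0.28]
```

>>> servo_tool([
  [0.034,0,-0.001,0,0.025,0,26],
  [0.034,0,-0.001,0,0.025,0,26],
])

```text
time: 12.88
ee_pos: [0.4469, 0.1879, 0.0704]
tcp_rot: [-0.462, -0.535, 0.536, 0.461]
ft_force: [0.4, -2.3, 1.8]
gripper_width: 0.0263
```

```bash
python3 st.py
```

```text
t 12.88 r 0.1353 swing 0.03 toolswing 0.051 z 0.0704 tilt [-0.001 -1.     0.001] f tool [-2.35 -1.85 -0.07]
```

>>> servo_tool([
  [0.034,0,-0.001,0,0.025,0,26],
  [0.034,0,-0.001,0,0.025,0,26],
])

```text
time: 13.05
ee_pos: [0.4455, 0.2013, 0.0703]
tcp_rot: [-0.488, -0.511, 0.512, 0.488]
ft_force: [-2.0, -2.8, 0.7]
gripper_width: 0.026
```

```bash
python3 st.py
```

```text
t 13.05 r 0.1351 swing 0.13 toolswing 0.152 z 0.0703 tilt [-0.001 -1.     0.001] f tool [-2.74 -0.72  2.18]
```

>>> servo_tool([
  [0.034,0,-0.001,0,0.025,0,26],
])

```text
time: 13.13
ee_pos: [0.4453, 0.2081, 0.0702]
tcp_rot: [0.501, 0.499, -0.5, -0.5]
ft_force: [-1.3, -3.2, 1.0]
gripper_width: 0.0258
```

```bash
python3 st.py
```

```text
t 13.13 r 0.135 swing 0.18 toolswing 0.202 z 0.0702 tilt [-0.001 -1.     0.001] f tool [-3.21 -0.99  1.31]
```

>>> servo_tool([
  [0.034,0,-0.001,0,0.025,0,26],
])

```text
time: 13.22
ee_pos: [0.4455, 0.2149, 0.0702]
tcp_rot: [0.513, 0.486, -0.487, -0.513]
ft_force: [-1.9, -2.4, 1.9]
gripper_width: 0.0258
```

```bash
python3 st.py
```

```text
t 13.22 r 0.1349 swing 0.231 toolswing 0.252 z 0.0702 tilt [-0.001 -1.     0.001] f tool [-2.5  -1.92  1.74]
```

>>> servo_tool([
  [0.034,0,-0.001,0,0.025,0,26],
])

```text
time: 13.3
ee_pos: [0.4459, 0.2216, 0.0702]
tcp_rot: [0.525, 0.473, -0.475, -0.525]
ft_force: [-1.7, -3.4, 1.7]
gripper_width: 0.0263
```

```bash
python3 st.py
```

```text
t 13.3 r 0.1348 swing 0.281 toolswing 0.302 z 0.0702 tilt [-0.002 -1.     0.001] f tool [-3.58 -1.65  1.3 ]
```

>>> servo_tool([
  [0.017,0,0,0,0.0125,0,26],
])

```text
time: 13.38
ee_pos: [0.4463, 0.2254, 0.0702]
tcp_rot: [-0.531, -0.467, 0.468, 0.531]
ft_force: [-0.7, -2.5, 1.1]
gripper_width: 0.026
```

```bash
python3 st.py
```

```text
t 13.38 r 0.1348 swing 0.309 toolswing 0.326 z 0.0702 tilt [-0.001 -1.     0.001] f tool [-2.58 -1.06  0.33]
```

>>> servo_tool([
  [0.017,0,0,0,0.0125,0,26],
])

```text
time: 13.47
ee_pos: [0.4467, 0.2285, 0.0702]
tcp_rot: [0.536, 0.46, -0.462, -0.536]
ft_force: [-1.2, -2.1, 0.8]
gripper_width: 0.026
```

```bash
python3 st.py
```

```text
t 13.47 r 0.1347 swing 0.332 toolswing 0.35 z 0.0702 tilt [-0.001 -1.     0.001] f tool [-2.26 -0.8   0.92]
```

>>> servo_tool([
  [0.017,0,0,0,0.0125,0,26],
])

```text
time: 13.55
ee_pos: [0.4472, 0.2317, 0.0702]
tcp_rot: [0.542, 0.454, -0.455, -0.542]
ft_force: [-0.9, -2.7, 2.1]
gripper_width: 0.0258
```

```bash
python3 st.py
```

```text
t 13.55 r 0.1347 swing 0.356 toolswing 0.375 z 0.0702 tilt [-0.002 -1.     0.001] f tool [-2.85 -2.13  0.43]
```

>>> servo_tool([
  [0.017,0,0,0,0.0125,0,26],
])

```text
time: 13.63
ee_pos: [0.4478, 0.235, 0.0701]
tcp_rot: [-0.548, -0.447, 0.448, 0.548]
ft_force: [-1.6, -2.1, 1.6]
gripper_width: 0.0259
```

```bash
python3 st.py
```

```text
t 13.63 r 0.1347 swing 0.381 toolswing 0.4 z 0.0701 tilt [-0.001 -1.     0.001] f tool [-2.37 -1.62  1.15]
```

Still running free. I continue to the end of this stroke.

>>> servo_tool([
  [0.017,0,0,0,0.0125,0,26],
  [0.017,0,0,0,0.0125,0,26],
])

```text
time: 13.8
ee_pos: [0.4493, 0.2417, 0.0702]
tcp_rot: [0.559, 0.433, -0.434, -0.559]
ft_force: [-1.8, -1.9, 1.0]
gripper_width: 0.0261
```

```bash
python3 st.py
```

```text
t 13.8 r 0.1346 swing 0.432 toolswing 0.45 z 0.0702 tilt [-0.002 -1.     0.001] f tool [-2.35 -1.03  1.3 ]
```

>>> servo_tool([
  [0.017,0,0,0,0.0125,0,26],
  [0.017,0,0,0,0.0125,0,26],
])

```text
time: 13.97
ee_pos: [0.451, 0.2482, 0.0702]
tcp_rot: [0.569, 0.419, -0.42, -0.569]
ft_force: [-2.4, -1.8, 1.3]
gripper_width: 0.0263
```

```bash
python3 st.py
```

```text
t 13.97 r 0.1346 swing 0.482 toolswing 0.5 z 0.0702 tilt [-0.002 -1.     0.001] f tool [-2.48 -1.33  1.78]
```

>>> servo_tool([
  [0.017,0,0,0,0.0125,0,26],
  [0.017,0,0,0,0.0125,0,26],
])

```text
time: 14.13
ee_pos: [0.4531, 0.2547, 0.0702]
tcp_rot: [0.58, 0.404, -0.406, -0.58]
ft_force: [-1.7, -1.9, 1.3]
gripper_width: 0.0266
```

```bash
python3 st.py
```

```text
t 14.13 r 0.1346 swing 0.533 toolswing 0.55 z 0.0702 tilt [-0.002 -1.     0.001] f tool [-2.41 -1.26  0.93]
```

>>> servo_tool([
  [-0.067,0,-0.003,0,-0.05,0,26],
  [-0.067,0,-0.003,0,-0.05,0,26],
  [-0.067,0,-0.003,0,-0.05,0,26],
  [-0.067,0,-0.003,0,-0.05,0,26],
  [-0.067,0,-0.003,0,-0.05,0,26],
])

```text
time: 14.55
ee_pos: [0.4468, 0.1888, 0.0705]
tcp_rot: [0.46, 0.538, -0.537, -0.46]
ft_force: [0.5, 0.2, -0.5]
gripper_width: 0.0264
```

>>> servo_tool([
  [-0.067,0,-0.003,0,-0.05,0,26],
  [-0.067,0,-0.003,0,-0.05,0,26],
  [-0.067,0,-0.003,0,-0.05,0,26],
  [-0.067,0,-0.003,0,-0.05,0,26],
  [-0.067,0,-0.003,0,-0.05,0,26],
])

```text
time: 14.97
ee_pos: [0.4722, 0.1274, 0.0704]
tcp_rot: [0.312, 0.634, -0.634, -0.313]
ft_force: [-0.7, 1.0, -0.6]
gripper_width: 0.0258
```

>>> servo_tool([
  [-0.067,0,-0.003,0,-0.05,0,26],
  [0,0,0,0,0,0,26],
])

```text
time: 15.13
ee_pos: [0.4824, 0.1161, 0.0708]
tcp_rot: [0.283, 0.649, -0.648, -0.281]
ft_force: [-0.4, -0.8, 0.0]
gripper_width: 0.0259
```

```bash
python3 st.py
```

```text
t 15.13 r 0.1362 swing -0.569 toolswing -0.551 z 0.0708 tilt [-0.002 -1.    -0.001] f tool [-0.3  -0.    0.85]
```

Forward again, in small steps with force checks.

>>> servo_tool([
  [0.034,0,-0.001,0,0.025,0,26],
  [0.017,0,0,0,0.0125,0,26],
  [0.017,0,0,0,0.0125,0,26],
])

```text
time: 15.38
ee_pos: [0.4724, 0.1279, 0.0707]
tcp_rot: [-0.316, -0.633, 0.633, 0.315]
ft_force: [1.9, -1.9, 0.2]
gripper_width: 0.0257
```

```bash
python3 st.py
```

```text
t 15.38 r 0.136 swing -0.455 toolswing -0.446 z 0.0707 tilt [-0.002 -1.    -0.001] f tool [-2.65 -0.15 -0.43]
```

>>> servo_tool([
  [0.017,0,0,0,0.0125,0,26],
  [0.017,0,0,0,0.0125,0,26],
])

```text
time: 15.55
ee_pos: [0.4683, 0.1335, 0.0707]
tcp_rot: [0.332, 0.625, -0.625, -0.33]
ft_force: [0.8, -2.3, 0.1]
gripper_width: 0.0259
```

```bash
python3 st.py
```

```text
t 15.55 r 0.136 swing -0.404 toolswing -0.397 z 0.0707 tilt [-0.002 -1.    -0.001] f tool [-2.36 -0.11  0.58]
```

>>> servo_tool([
  [0.017,0,0,0,0.0125,0,26],
  [0.017,0,0,0,0.0125,0,26],
])

```text
time: 15.72
ee_pos: [0.4646, 0.1392, 0.0707]
tcp_rot: [0.347, 0.616, -0.616, -0.346]
ft_force: [2.1, -2.0, -0.6]
gripper_width: 0.0262
```

```bash
python3 st.py
```

```text
t 15.72 r 0.136 swing -0.354 toolswing -0.347 z 0.0707 tilt [-0.002 -1.    -0.001] f tool [-2.83  0.6  -0.71]
```

>>> servo_tool([
  [0.017,0,0,0,0.0125,0,26],
  [0.017,0,0,0,0.0125,0,26],
])

```text
time: 15.88
ee_pos: [0.4612, 0.1451, 0.0707]
tcp_rot: [0.363, 0.608, -0.607, -0.361]
ft_force: [1.3, -0.9, -0.7]
gripper_width: 0.0256
```

```bash
python3 st.py
```

```text
t 15.88 r 0.1359 swing -0.304 toolswing -0.297 z 0.0707 tilt [-0.002 -1.    -0.002] f tool [-1.36  0.66 -0.7 ]
```

>>> servo_tool([
  [0.017,0,0,0,0.0125,0,26],
  [0.017,0,0,0,0.0125,0,26],
])

```text
time: 16.05
ee_pos: [0.4581, 0.1512, 0.0707]
tcp_rot: [0.378, 0.599, -0.598, -0.376]
ft_force: [2.4, -1.4, 0.3]
gripper_width: 0.026
```

```bash
python3 st.py
```

```text
t 16.05 r 0.1359 swing -0.254 toolswing -0.247 z 0.0707 tilt [-0.001 -1.    -0.002] f tool [-2.27 -0.29 -1.59]
```

>>> servo_tool([
  [0.017,0,0,0,0.0125,0,26],
  [0.017,0,0,0,0.0125,0,26],
])

```text
time: 16.22
ee_pos: [0.4553, 0.1573, 0.0708]
tcp_rot: [0.393, 0.589, -0.588, -0.391]
ft_force: [3.3, -1.7, -0.5]
gripper_width: 0.026
```

```bash
python3 st.py
```

```text
t 16.22 r 0.1359 swing -0.204 toolswing -0.197 z 0.0708 tilt [-0.001 -1.    -0.002] f tool [-2.82  0.49 -2.43]
```

>>> servo_tool([
  [0.017,0,0,0,0.0125,0,26],
  [0.017,0,0,0,0.0125,0,26],
])

```text
time: 16.38
ee_pos: [0.4528, 0.1636, 0.0708]
tcp_rot: [0.407, 0.579, -0.578, -0.406]
ft_force: [2.3, -2.5, -0.0]
gripper_width: 0.0262
```

```bash
python3 st.py
```

```text
t 16.38 r 0.136 swing -0.154 toolswing -0.147 z 0.0708 tilt [-0.001 -1.    -0.002] f tool [-3.09  0.04 -1.33]
```

>>> servo_tool([
  [0.017,0,0,0,0.0125,0,26],
])

```text
time: 16.47
ee_pos: [0.4516, 0.1668, 0.0708]
tcp_rot: [0.414, 0.574, -0.573, -0.413]
ft_force: [2.1, -1.4, -1.6]
gripper_width: 0.026
```

```bash
python3 st.py
```

```text
t 16.47 r 0.136 swing -0.129 toolswing -0.122 z 0.0708 tilt [-0.001 -1.    -0.002] f tool [-2.01  1.57 -1.53]
```

>>> servo_tool([
  [0.017,0,0,0,0.0125,0,26],
])

```text
time: 16.55
ee_pos: [0.4506, 0.1699, 0.0708]
tcp_rot: [0.422, 0.569, -0.568, -0.42]
ft_force: [3.1, -2.3, -1.1]
gripper_width: 0.0261
```

```bash
python3 st.py
```

```text
t 16.55 r 0.136 swing -0.105 toolswing -0.097 z 0.0708 tilt [-0.001 -1.    -0.002] f tool [-3.11  1.16 -2.33]
```

>>> servo_tool([
  [0.017,0,0,0,0.0125,0,26],
  [0.017,0,0,0,0.0125,0,26],
])

```text
time: 16.72
ee_pos: [0.4488, 0.1761, 0.0708]
tcp_rot: [0.436, 0.558, -0.557, -0.434]
ft_force: [4.5, -3.5, -1.3]
gripper_width: 0.0262
```

```bash
python3 st.py
```

```text
t 16.72 r 0.1359 swing -0.058 toolswing -0.047 z 0.0708 tilt [-0.002 -1.    -0.003] f tool [-4.48  1.31 -3.51]
```

>>> servo_tool([
  [0.017,0,0,0,0.0125,0,26],
])

```text
time: 16.8
ee_pos: [0.4481, 0.1792, 0.0708]
tcp_rot: [0.443, 0.552, -0.552, -0.44]
ft_force: [4.3, -5.6, -2.2]
gripper_width: 0.026
```

```bash
python3 st.py
```

```text
t 16.8 r 0.1359 swing -0.034 toolswing -0.022 z 0.0708 tilt [-0.002 -1.    -0.003] f tool [-6.38  2.19 -2.98]
```

>>> servo_tool([
  [0.017,0,0,0,0.0125,0,26],
])

```text
time: 16.88
ee_pos: [0.4474, 0.1823, 0.0708]
tcp_rot: [0.45, 0.547, -0.547, -0.447]
ft_force: [5.5, -6.7, -2.8]
gripper_width: 0.026
```

```bash
python3 st.py
```

```text
t 16.88 r 0.1359 swing -0.011 toolswing 0.003 z 0.0708 tilt [-0.003 -1.    -0.003] f tool [-7.65  2.87 -4.07]
```

>>> servo_tool([
  [0.017,0,0,0,0.0125,0,26],
])

```text
time: 16.97
ee_pos: [0.4468, 0.1854, 0.0707]
tcp_rot: [0.457, 0.541, -0.541, -0.454]
ft_force: [4.6, -7.7, -2.7]
gripper_width: 0.026
```

```bash
python3 st.py
```

```text
t 16.97 r 0.1358 swing 0.012 toolswing 0.028 z 0.0707 tilt [-0.003 -1.    -0.003] f tool [-8.38  2.75 -3.16]
```

The force rose to about 7–8 N, so the stone is snug. I stop here, ease off, open and lift.

>>> servo_tool([
  [-0.005,0,0,0,0,0,26],
  [-0.01,0,0,0,0,0,26],
  [0,0,0,0,0,0,30],
  [0,0,0,0,0,0,40],
])

```text
time: 17.3
ee_pos: [0.4463, 0.1833, 0.0705]
tcp_rot: [0.455, 0.541, -0.541, -0.455]
ft_force: [1.8, -2.6, -1.2]
gripper_width: 0.0392
```

```bash
python3 st.py; python3 look.py w9.png|grep knobtop
```

```text
t 17.3 r 0.1367 swing -0.002 toolswing 0.026 z 0.0705 tilt [-0.    -1.    -0.001] f tool [-2.87  1.19 -1.34]
knobtop 2626 [0.4471 0.1774 0.0959] [0.431 0.15  0.093] [0.461 0.216 0.099]
```

View pics/w9.png

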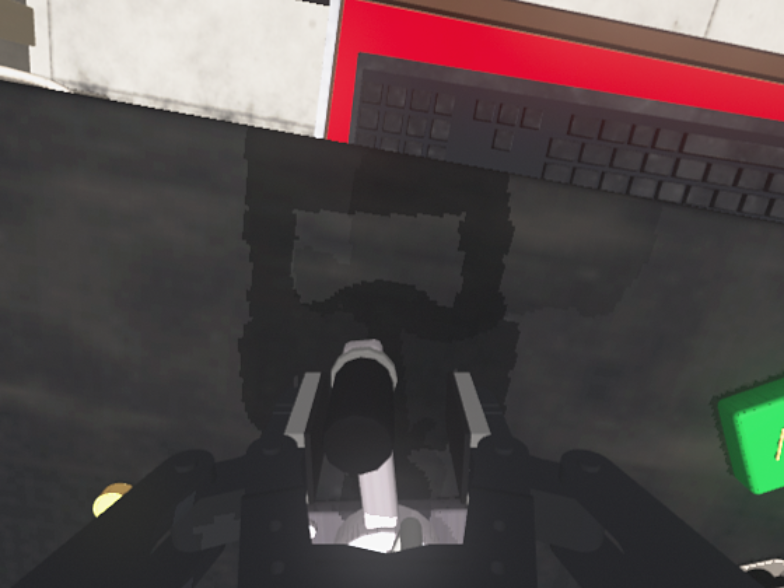

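```bash
cat > kn.py <<'E'
from h import *
z=np.load('w.npz');d,K,T,im=z['d'],z['K'],z['T'],z['im']
v,u=np.nonzero(d>0); P=np.stack([(u-K[0,2])/K[0,0],(v-K[1,2])/K[1,1],np.ones(len(u))])*d[v,u]
P=(T[:3,:3]@P).T+T[:3,3]; c=im[v,u].max(1)
k=(P[:,2]>.093)&(P[:,2]<.099)&(c<70)&(np.hypot(P[:,0]-.4455,P[:,1]-.185)<.022)
Q=P[k];print('knob',k.sum(),cv2.minEnclosingCircle((Q[:,:2]*1000).astype(np.float32)),Q.mean(0).round(4))
cc=Q.mean(0);print('swing',.1996-np.arctan2(.2107-cc[1],.5803-cc[0]))
E
python3 kn.py;python3 st.py
python3 -c "
import cv2;i=cv2.imread('pics/w9.png');cv2.imwrite('pics/w9z.png',cv2.resize(i[320:560,250:520],None,fx=2.4,fy=2.4))"
```

```text
knob 2080 ((445.2489929199219, 184.76112365722656), 21.890649795532227) [0.4488 0.1768 0.0959]
swing -0.052505205824279755
t 17.75 r 0.1369 swing -0.001 toolswing 0.025 z 0.0704 tilt [ 0. -1.  0.] f tool [-2.47 -2.58 -1.27]
```

View pics/w9z.png

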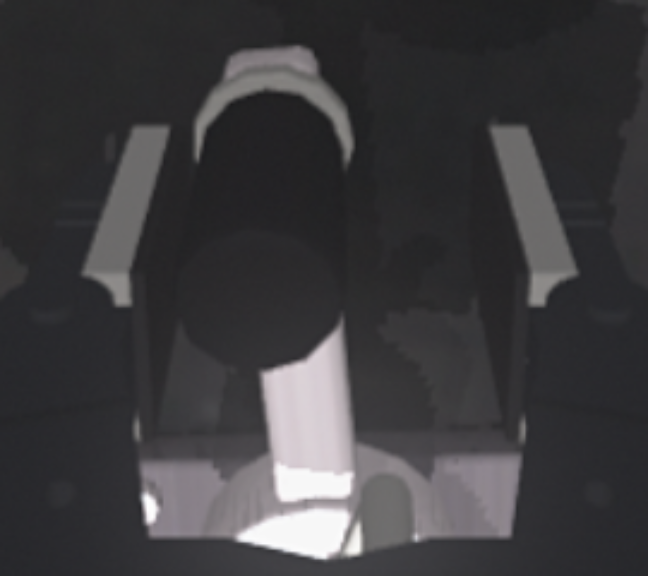

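```bash
python3 - <<'E'
from h import *
z=np.load('w.npz');K,T=z['K'],z['T']
p=atz(K,T,(256.5,317.9),.097);print(p)
print('swing',.1996-np.arctan2(.2107-p[1],.5803-p[0]), np.hypot(.2107-p[1],.5803-p[0]))
E
for i in 1 2 ; do python3 st.py; done
```

```text
[0.4500658  0.17606849 0.097     ]
swing -0.06030249116651548 0.1347601148891253
t 17.75 r 0.1369 swing -0.001 toolswing 0.025 z 0.0704 tilt [ 0. -1.  0.] f tool [-2.47 -2.58 -1.27]
t 17.75 r 0.1369 swing -0.001 toolswing 0.025 z 0.0704 tilt [ 0. -1.  0.] f tool [-2.47 -2.58 -1.27]
```

>>> servo_tool([
  [0,-0.05,0,0,0,0,40],
  [0,-0.1,0,0,0,0,40],
  [0,-0.15,0.05,0,0,0,40],
  [0,-0.15,0.05,0,0,0,40],
  [0,-0.1,0,0,0,0,40],
])

```text
time: 18.17
ee_pos: [0.4255, 0.1804, 0.1831]
tcp_rot: [0.454, 0.542, -0.541, -0.454]
ft_force: [-0.4, -0.5, -0.3]
gripper_width: 0.0402
```

>>> servo_tool([
  [0,0,0,0,0,0,40],
  [0,0,0,0,0,0,40],
])

```text
time: 18.33
ee_pos: [0.427, 0.1804, 0.1818]
tcp_rot: [0.455, 0.543, -0.541, -0.454]
ft_force: [0.3, 0.2, 0.1]
gripper_width: 0.0403
```

```bash
python3 st.py; python3 look.py w10.png; python3 kn.py
```

```text
t 18.33 r 0.1563 swing 0.004 toolswing 0.024 z 0.1818 tilt [ 0.001 -1.    -0.003] f tool [ 0.12 -0.06 -0.3 ]
18.3333 [0.427  0.1804 0.1818] [0.27 0.17 0.06]
[[-0.174, 0.003, -0.985], [0.985, 0.001, -0.174], [0.001, -1.0, -0.003]]
clamp [279.  321.6] 0.92 [0.5824 0.2117 0.    ]
handle_knob [257.2 243.4] 0.93 [0.4552 0.1707 0.081 ]
lever_post [281.8 304.7] 0.57 [0.5125 0.2009 0.072 ]
handle [277.  319.6] 0.57 [0.5801 0.209  0.    ]
stone [480.5 252.5] 0.96 [0.4572 0.3977 0.01  ]
stone [142.9 297.2] 0.67 [0.5699 0.0618 0.01  ]
disc [140.  299.2] 0.68 [0.5802 0.0555 0.    ]
weight [ 62.6 182.6] 0.77 [ 0.4606 -0.0253  0.    ]
knobtop 602 [0.4516 0.1695 0.0958] [0.442 0.159 0.093] [0.462 0.18  0.098]
post 305 [0.4745 0.1839 0.0754] [0.441 0.159 0.068] [0.517 0.206 0.082]
leverarm 720 [0.5443 0.2004 0.0619] [0.442 0.159 0.06 ] [0.59  0.219 0.066]
knob 448 ((452.33819580078125, 169.66238403320312), 10.468146324157715) [0.4505 0.1712 0.0959]
swing -0.09562692086908237
```

View pics/w10.png

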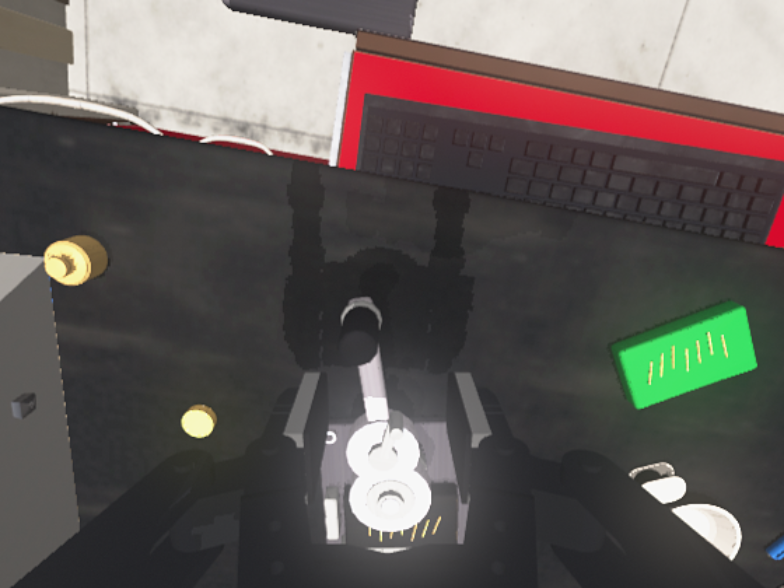

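The handle sprang back to swing about -0.11 after release. That fits an elastic pawl with the cam itself staying put. I'll check the lever and stone before handing in.

```bash
python3 - <<'E'
from h import *
z=np.load('w.npz');d,K,T,im=z['d'],z['K'],z['T'],z['im']
v,u=np.nonzero(d>0); P=np.stack([(u-K[0,2])/K[0,0],(v-K[1,2])/K[1,1],np.ones(len(u))])*d[v,u]
P=(T[:3,:3]@P).T+T[:3,3]
k=(P[:,2]>.0755)&(P[:,2]<.082)&(np.hypot(P[:,0]-.5125,P[:,1]-.201)<.012);q=P[k].mean(0)
S=np.array([.5803,.2107]);kn=np.array([.4517,.1695]);h=(kn-S)/np.linalg.norm(kn-S);pv=S+.038*h
a=q[:2]-pv;print('post',k.sum(),q.round(4),np.linalg.norm(a).round(4),'flip',-(np.arctan2(h[0]*a[1]-h[1]*a[0],h@a)).round(3))
s,im,d=grab('top');K,T=cam('top')
i=cv2.resize(im[140:290,180:360],None,fx=4,fy=4,interpolation=cv2.INTER_CUBIC);cv2.imwrite('pics/top2.png',i[:,:,::-1])
for t in ['weight','disc','loupe','stone']:
  for m in nets.mark_of(t,'top')[:2]: print(t,round(m['p'],2),atz(K,T,m['uv'],.01 if t=='stone' else 0).round(4))
E
```

```text
post 89 [0.5122 0.2017 0.078 ] 0.032 flip 0.391
weight 0.73 [ 0.4585 -0.0258  0.    ]
disc 0.54 [0.5726 0.0602 0.    ]
loupe 0.66 [0.5637 0.4242 0.    ]
loupe 0.33 [0.5766 0.0562 0.    ]
stone 0.63 [0.6235 0.2337 0.01  ]
stone 0.58 [0.4501 0.4    0.01  ]
```

View pics/top2.png

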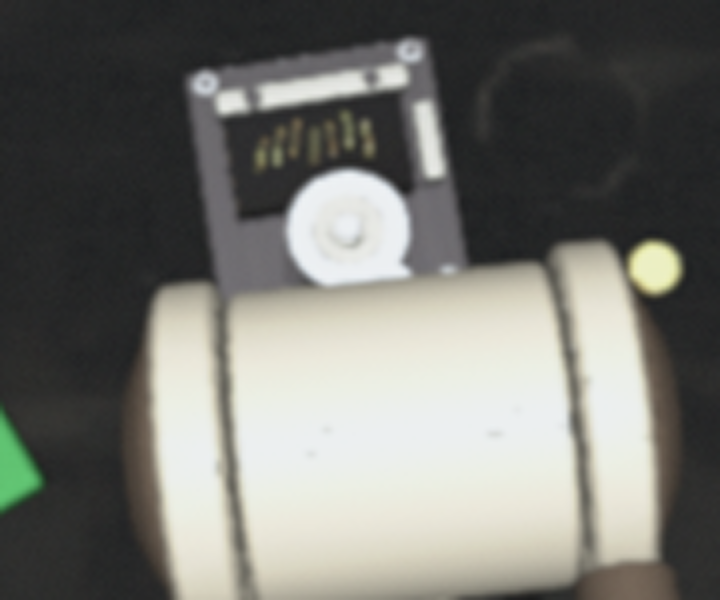

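```bash
python3 look.py w11.png | egrep "knobtop|lever_post|^[0-9]"; python3 st.py
```

```text
19.0333 [0.4265 0.1798 0.1803] [0.09 0.72 0.61]
lever_post [281.4 306.3] 0.63 [0.5122 0.1999 0.072 ]
knobtop 614 [0.4515 0.1693 0.0958] [0.442 0.159 0.093] [0.463 0.18  0.098]
t 19.48 r 0.1569 swing 0.002 toolswing 0.024 z 0.1803 tilt [-0. -1.  0.] f tool [ 0.49  1.04 -0.13]
```

```bash
python3 -c "
from cell import manip
print(manip.close_job())"
```

```text
the job is handed in; nothing more can be done
None
```

I flipped the reversing lever to the tightening side and worked the handle until the stone was clamped. I then let go and handed the job in at about 19.5 s. I could not measure the final clamping force directly, and no verdict was reported.

- **Lever:** I flipped it by its post, with no more than about 2.5 N in any reading at the tool. My last check put it at about +0.39 rad, which is on the tightening side (above 0.3).
- **Clamping:** it took three forward strokes with two return strokes between. The knob ran free at about 2.5 N, then rose to about 8 N on the last stroke. I meant to stop at 6 to 7 N but had queued one step too many. That reading is above snug but below the 10 N at which the stone may crush.
- **After letting go:** the handle sprang back about 14 mm at the knob and has stayed there. I take this as give in the ratchet, with the cam still held by its own friction. By my estimate, cam friction alone should keep at least about 20 N on the stone.
- **Last picture:** the stone lies against the far stop. A gap of up to about 4 mm seems to remain at the side stop, at the limit of what the picture resolves.
- **Bystanders:** the network's positions for the weight, disc and loupe were within 10 mm of where they started, inside the 20 mm limit. The gripper was clear of everything at hand-in.

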